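# Set the presser-foot gap of a strip feeder with a feeler gauge

## Task

Set the foot gap of the strip feeder with the feeler gauge: slide the gauge's blade straight in along the table under the foot until its handle meets the front edge of the table, and let it go. Then turn the knob on top clockwise until the foot drags lightly on the blade, with a pinch of about 5 N, neither loose nor clamped, and leave the gauge in the gap without disturbing the things round about.

Things in the scene. Friction and masses are not known exactly. Their poses are not given: they have to be found in the camera images.
- feeder: Grey strip feeder bolted down, a C-shaped frame open to the front. Origin on the bench under the screw axis; x points from the open front to the column at the back, z up. Base plate 165 x 70 x 12 mm, from x = -70 mm (front edge) to +95 mm; its top is the table. The screw stays where it is left; friction about 0.08 N m, so the pinch on the blade cannot be felt at the knob.
- head: Overhanging head with all it carries; origin and axes as the feeder's. Block 115 x 50 mm, z 62 to 90 mm, nose at x = -25 mm. Under it hangs a round steel foot, 24 mm diameter, on a spring of 5 N/mm: 5 N of pinch is 1 mm (0.4 rad of knob) past first touch. A pinch of 2 to 8 N is a light drag; over 20 N spoils the spring.
- gap (a point): Point on the table top (12 mm above the bench) on the screw axis, under the foot; axes as the feeder's. At the start the foot's underside is 5.5 to 12 mm above this point, different each time and not reported: feel for it, for example by lifting the inserted blade until it meets the foot.
- knob_center (a point): Centre of the knob on the screw axis, 113 mm above the bench (this point does not turn with it). Black fluted round knob, 40 mm diameter, 98 to 128 mm above the bench, on an 8 mm high neck over the head's top at 90 mm. Clockwise seen from above lowers the foot by 2.5 mm per rad (15.7 mm per turn), counter-clockwise lifts it.
- gauge: Feeler gauge, about 90 g: grooved aluminium block handle 50 x 16 x 30 mm (x, y, z) with a steel blade 12 wide, 3 thick, 88 mm long out of its +x face, underside 12 mm above the handle's underside (handle on the bench = blade flat on the table). Origin under the handle's centre, x toward the tip. Fully in, the handle meets the table's front edge, origin 95 mm before the screw axis.
- gauge_center (a point): Centre of the gauge's handle, 15 mm above its underside; axes as the gauge's. Grasp across the 16 mm width (y). Sliding the pinched blade takes a pull of about 1.1 N for each N of pinch, give or take 0.3 (some 5 to 6 N at the wanted 5 N).
- bit_case: Bystander: teal bit case 92 x 50 x 21 mm lying to the left of the feeder. Origin under its centre.
- loupe: Bystander: black eye loupe, 38 mm diameter, 28 mm high, to the right at the back. Origin under its centre.
- screwdriver: Bystander: small precision screwdriver, 146 mm long, 13 mm thick, lying between gauge and feeder. Origin under its centre.

How it is judged:
By the outcome, as a careful person would: the job done as asked, in the order asked, and still so for the second after the job is handed in, with the robot touching nothing.
It also fails if it takes over 69 s, if anything falls off the work surface, if the arm or the gripper's body presses on something with over 40 N, if the wrist force passes 120 N, or if a joint passes its speed limit or range.

## Robot

A 6-joint arm with a two-finger parallel gripper is mounted at the origin on a cart in front of the work surface, level with it; the furniture and walls round the work are solid. World frame = base frame: x ahead of the robot, y to its left, z up, the work surface at z = 0. Lengths are in mm, angles in rad, forces in N, time in s.
With the tool pointing down it reaches from about 350 to 975 mm from the base axis. Payload 7.1 kg.
Tool frame: the origin (TCP) lies at the very end of the fingers, on their centre line; the grasp point (between the pads) lies ctrl.hold_point_z behind it (ctrl.hold_point_z is the distance from the TCP to the grasp point, in mm); z points along the fingers, y is the line along which they close (so a half turn about z gives the same grasp; the last joint's range is limited). The gripper opens to 88 mm and grips with 3 to 60 N. Pads are 20 mm wide; open, the fingers measure 115 mm over their backs; the gripper's body (75 mm by 178 mm) begins 61 mm behind the grasp point.
Start: joints at [1.175, 0.423, 1.63, -0, 1.089, -0.019], TCP at [229.934, 581.149, 202.675] pointing down, gripper open.
Joint ranges: [-3, 3], [-0.9, 2.11], [0.09, 2.58], [-1.31, 4.45], [0.11, 2.69], [-2.54, 2.54]. Speed limits (rad/s): [2.39, 2.39, 3.01, 3.14, 3.14, 3.14].

## Interface

Orientations are given as a rotation vector (axis times angle).
In Python, from workcell import ctrl gives the robot as it stands. The module is installed in compiled form; this text tells all that it offers.
- The arm moves only by the shell command python3 -m creep 'ROWS'. ROWS is JSON, a list of rows, each an object with "translation": the shift along the tool's x, y, z in mm, a list of three; "angular": the turn, a rotation vector about the tool's x, y, z in rad, a list of three; "jaw": the opening, from 0 (shut) to 1 (fully open). A call has exactly 8 rows; each row is the pose to reach, as a shift and turn from the pose commanded when the call began, along the tool's axes at that moment; what a row does not reach only later rows make up. A row lasts 1/8 s, in which the tool goes at most 62.5 mm and 10.7 degrees, less where a joint would pass 70% of its speed; a pose out of reach is approached as far as the arm can. A call with a gripper value outside its range is refused whole. The fingers move at their own pace and stop on an object; the grip force is fixed at half the most. Time passes only in rows, so rows that repeat a pose let the fingers close, or fill a call up. It gives the time, the measured TCP pose, the force, the opening and the grip force at its end, in the units of the state.
- ctrl.get_obs(): the state, without advancing time (a new reading comes with each control period).
- ctrl.get_image(name): name is "scene" or "top"; returns the picture (420x560x3 uint8, red, green, blue); there is no depth.
- ctrl.camera_info(name): a dict with "camera_matrix" (3x3 intrinsics, pixels), "world_from_camera" (4x4, takes a point from camera to world coordinates). Camera axes: x right, y up, looking along -z (the intrinsics and any distortion apply to the point x, -y, -z); pixel columns grow to the right and rows downward; lengths in mm; the calibration is good to about 2 mm. A picture is of the moment at which its call begins. camera_info takes no time and is no camera call.
- ctrl.close_job(): hands the job in; it is judged then, once.
Trained networks look in the newest picture that a camera, given by its name, has taken for a name from the list of things; names that differ only in an ending like _2 or _b are one class to them, and where a whole thing is asked for, a point or a joint stands for the part that bears it (a point fixed in the world has none). Each returns a list of dicts, best first, with "score" (0 to 1); they miss things now and then, are a little off and sometimes report something else, mostly with a low value. They report only what shows in the picture. A call takes as long as a camera call.
- ctrl.look_for(camera, label): "rect" ([left, top, right, bottom] in pixels, round what is visible of it).
The state is a dict: "t": time; "qpos": joint angles; "qvel": joint speeds; "joint_torque": joint torques, N m; "ee_pos": TCP position; "orientation": TCP orientation; "ft_force": force on the tool from outside, world axes, zero at the start; "moment": the same for the moment, N m; "width": finger opening in mm; "grasp_force": force on a finger pad.
Only numpy, scipy, OpenCV 4.12 (cv2) and the standard library are available. Lean on these libraries where they do the work, as an engineer would, in place of code of your own. Each camera call takes 0.05 s, during which the arm holds its last target. There are 200 camera calls.

## Working session

There is one attempt and no reset: what is moved stays moved. The work goes in short steps, Python scripts to look and compute and a shell command to move; the robot and the scene stay as the last step left them, time stands still between calls to the robot, and variables do not carry over. Pictures are saved under pics/ and viewed, at most 10 in all, crops included, and the job is handed in when it is done.

```bash
mkdir -p pics
python3 - <<'E'
from workcell import ctrl
import cv2
for c in("scene","top"):
    im=ctrl.get_image(c); cv2.imwrite(f"pics/{c}0.png",im[:,:,::-1])
    i=ctrl.camera_info(c); print(c,i["camera_matrix"],i["world_from_camera"],[k for k in i])
    for n in("feeder","head","knob_center","gauge","bit_case","loupe","screwdriver"):
        print(n,[(r["rect"],r["score"]) for r in ctrl.look_for(c,n)][:2])
o=ctrl.get_obs();print(o,ctrl.hold_point_z)
E
```

```text
scene [[447.81377497   0.         286.67230558]
 [  0.         447.81377497 218.16541212]
 [  0.           0.           1.        ]] [[ 4.98159781e-01  5.73958229e-01 -6.49929830e-01 -9.64909438e+01]
 [-8.66835673e-01  3.47639823e-01 -3.57410787e-01 -2.21354621e+02]
 [ 2.08026289e-02  7.41430041e-01  6.70707645e-01  7.43674604e+02]
 [ 0.00000000e+00  0.00000000e+00  0.00000000e+00  1.00000000e+00]] ['camera_matrix', 'world_from_camera']
feeder [([219.6, 178.3, 262.7, 249.9], 0.58)]
head [([224.6, 175.4, 260.7, 227.7], 0.89), ([393.3, 245.3, 412.4, 259.8], 0.68)]
knob_center [([217.3, 172.1, 263.8, 250.4], 0.78)]
gauge [([379.4, 300.5, 421.5, 344.4], 0.55), ([394.7, 246.0, 411.0, 260.8], 0.45)]
bit_case [([155.5, 197.4, 195.5, 229.0], 0.67), ([219.0, 175.3, 263.5, 249.0], 0.37)]
loupe [([394.8, 243.6, 411.7, 261.8], 0.61)]
screwdriver [([304.0, 283.8, 336.2, 301.3], 0.72)]
top [[482.63158888   0.         275.2570768 ]
 [  0.         482.63158888 209.8575114 ]
 [  0.           0.           1.        ]] [[-2.69311026e-02  9.85161540e-01 -1.69503559e-01  3.42299265e+02]
 [-9.99624839e-01
[... 547 characters left out ...]
0.66)]
{'t': 0.8, 'qpos': array([ 1.17500501e+00,  4.23062677e-01,  1.62991812e+00, -9.95237593e-06,
        1.08861633e+00, -1.90434113e-02]), 'qvel': array([-0.00204606,  0.00091463,  0.0010761 ,  0.00037473, -0.00113991,
       -0.00093209]), 'joint_torque': array([-4.77098843e-05, -5.44522977e+01, -2.74024540e+01,  6.43997267e-02,
        1.66468037e-02, -8.93179163e-06]), 'ee_pos': array([229.92934877, 581.1379075 , 202.69124844]), 'orientation': array([ 5.88291928e-01,  3.08601176e+00, -9.73456611e-06]), 'ft_force': array([-0.35100979, -0.00862906,  0.1397166 ]), 'moment': array([-0.0188385 ,  0.05422483,  0.00695588]), 'grasp_force': 0.0, 'width': 87.82220340008412} 18.700000000000003
```

View pics/scene0.png

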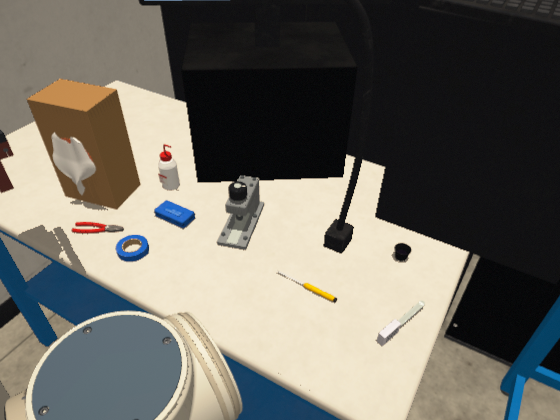

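View pics/top0.png

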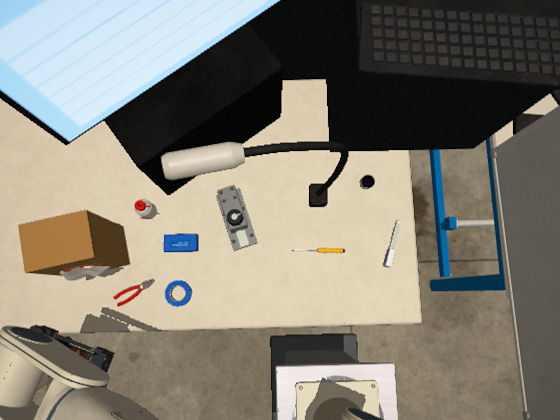

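```bash
cat > h.py <<'E'
import numpy as np,cv2
from workcell import ctrl
def proj(c,P):
    i=ctrl.camera_info(c);T=np.linalg.inv(i["world_from_camera"]);P=np.atleast_2d(P)
    q=P@T[:3,:3].T+T[:3,3]; u=np.c_[q[:,0],-q[:,1],-q[:,2]]@i["camera_matrix"].T
    return u[:,:2]/u[:,2:]
def ray(c,uv,z):
    i=ctrl.camera_info(c);T=i["world_from_camera"]
    d=np.linalg.inv(i["camera_matrix"])@[*uv,1]; d=T[:3,:3]@[d[0],-d[1],-d[2]]
    o=T[:3,3]; return o+d*(z-o[2])/d[2]
def crop(im,x,y,w,h,s):
    r=cv2.resize(im[y:y+h,x:x+w],None,fx=s,fy=s,interpolation=cv2.INTER_CUBIC)
    for k in range(0,w,10):
        cv2.putText(r,str(x+k),(k*s,8),0,.3,(0,0,255),1); cv2.line(r,(k*s,10),(k*s,14),(0,0,255),1)
    for k in range(0,h,10):
        cv2.putText(r,str(y+k),(0,k*s+3),0,.3,(0,0,255),1); cv2.line(r,(20,k*s),(25,k*s),(0,0,255),1)
    return r
E
python3 - <<'E'
from h import *
s=cv2.imread("pics/scene0.png");t=cv2.imread("pics/top0.png")
cv2.imwrite("pics/f1.png",np.hstack([crop(t,205,178,65,80,6),crop(s,210,170,65,80,6)]))
cv2.imwrite("pics/g1.png",np.hstack([crop(t,362,212,60,65,6),crop(s,370,290,60,65,6)]))
E
```

```text
(no output)
```

View pics/f1.png

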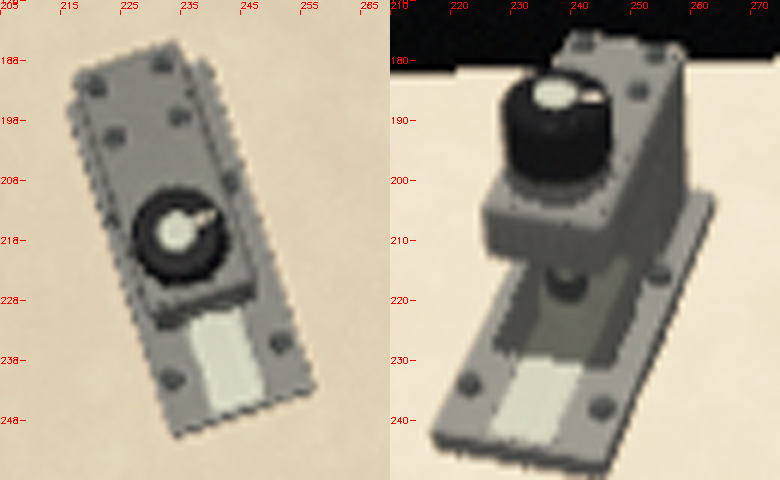

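View pics/g1.png

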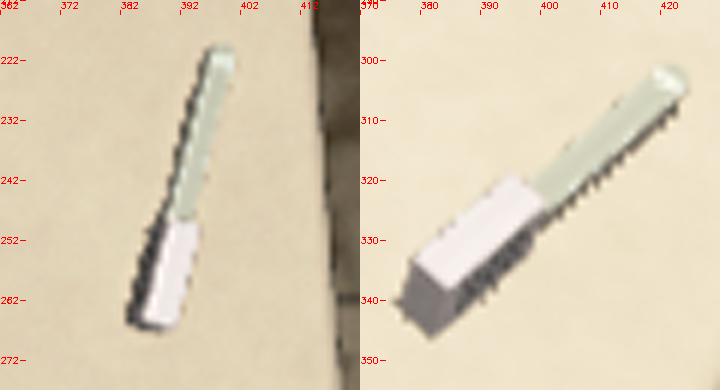

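Run:
```python
from h import *
from scipy.optimize import least_squares
def fit(model,obs,x0):
    def R(p):
        c,s=np.cos(p[2]),np.sin(p[2]);M=np.array([[c,-s,0],[s,c,0],[0,0,1]])
        return np.concatenate([(proj(cam,M@np.array(m)+[p[0],p[1],0])[0]-np.array(uv)+.4) for cam,m,uv in obs])
    r=least_squares(R,x0,loss="soft_l1");print(np.round(r.x,3));print(np.round(r.fun.reshape(-1,2),1).tolist());return r.x
print(ray("top",(234.5,216.5),128),ray("scene",(237.3,185.7),128))
F=[("top",(0,0,128),(234.5,216.5)),("top",(-70,35,12),(234.3,250.8)),("top",(-70,-35,12),(257.5,242.7)),
("scene",(0,0,128),(237.3,185.7)),("scene",(-70,35,12),(217,242.3)),("scene",(-70,-35,12),(246.2,247)),("scene",(95,-35,12),(264.2,203.7))]
for cam in("top","scene",""): fit(0,[f for f in F if cam in f[0]],[330,240,.3])
G=[("top",(25,8,30),(390,248.3)),("top",(25,-8,30),(395.2,249.3)),("top",(-25,-8,30),(390.8,266.5)),("top",(-25,8,30),(385.8,265)),("top",(113,0,15),(399.3,220.2)),
("scene",(25,8,30),(395,319.2)),("scene",(25,-8,30),(401.2,323.3)),("scene",(-25,-8,30),(384.5,338.3)),("scene",(-25,8,30),(378.8,332.8)),("scene",(113,0,15),(422.7,303))]
for cam in("top","scene",""): fit(0,[f for f in G if cam in f[0]],[200,-200,-.2])
for cam,uv in (("top",(292,250)),("top",(345,251)),("top",(205,160)),("top",(318,195)),("top",(367,182)),("top",(181,243))): print(uv,ray(cam,uv,8))
print(ray("scene",(278,272),6),ray("scene",(337,299),6))
```

```text
[537.27910781 254.09865352 128.        ] [536.45146906 254.06908791 128.        ]
[538.178 255.023  25.444]
[[0.0, 0.1], [-0.4, 0.1], [0.4, -0.2]]
[536.088 254.069 496.68 ]
[[0.3, 0.5], [-0.3, -0.0], [-0.0, 0.4], [0.0, -1.8]]Traceback (most recent call last):
  File "<stdin>", line 11, in <module>
  File "<stdin>", line 7, in fit
    return func(*args, **kwargs)
    result = trf(vector_fun.fun, vector_fun.jac, x0, f0, J0, lb, ub, ftol, xtol,
                 gtol, max_nfev, x_scale, loss_function, tr_solver,
                 tr_options.copy(), verbose, callback=callback_wrapped)
    return trf_no_bounds(
        fun, jac, x0, f0, J0, ftol, xtol, gtol, max_nfev, x_scale,
        loss_function, tr_solver, tr_options, verbose, callback=callback)
    J = jac(x)
    self._update_jac()
    ~~~~~~~~~~~~~~~~^^
    self.J = self.jac_wrapped(xp_copy(self.x), f0=self.f)
             ~~~~~~~~~~~~~~~~^^^^^^^^^^^^^^^^^^^^^^^^^^^^
    J, dct = approx_derivative(
             ~~~~~~~~~~~~~~~~~^
        self.fun,
        ^^^^^^^^^
    ...<2 lines>...
        **self.finite_diff_options,
        ^^^^^^
[... 202 characters left out ...]
                           ^^^^^^^^^^^^^^^^^^^^^^
                             mf)
                             ^^^
    df = [f_eval - f0 for f_eval in f_evals]
                                    ^^^^^^^
    f = np.atleast_1d(self.fun(x, *self.args, **self.kwargs))
                      ~~~~~~~~^^^^^^^^^^^^^^^^^^^^^^^^^^^^^^
    return np.atleast_1d(self.fun(x))
                         ~~~~~~~~^^^
    return self.f(x, *self.args, **self.kwargs)
           ~~~~~~^^^^^^^^^^^^^^^^^^^^^^^^^^^^^^
  File "<stdin>", line 6, in R
  File "h.py", line 4, in proj
    i=ctrl.camera_info(c);T=np.linalg.inv(i["world_from_camera"]);P=np.atleast_2d(P)
ValueError: time passes only in moves, steps and waits
```

```bash
sed -i 's/^def proj/I={c:ctrl.camera_info(c) for c in ("scene","top")}\ndef proj/; s/i=ctrl.camera_info(c)/i=I[c]/' h.py
python3 - <<'E'
from h import *
from scipy.optimize import least_squares
def fit(model,obs,x0):
    def R(p):
        c,s=np.cos(p[2]),np.sin(p[2]);M=np.array([[c,-s,0],[s,c,0],[0,0,1]])
        return np.concatenate([(proj(cam,M@np.array(m)+[p[0],p[1],0])[0]-np.array(uv)+.4) for cam,m,uv in obs])
    r=least_squares(R,x0,loss="soft_l1",x_scale=[50,50,.3]);print(np.round(r.x,3));print(np.round(r.fun.reshape(-1,2),1).tolist());return r.x
F=[("top",(0,0,128),(234.5,216.5)),("top",(-70,35,12),(234.3,250.8)),("top",(-70,-35,12),(257.5,242.7)),
("scene",(0,0,128),(237.3,185.7)),("scene",(-70,35,12),(217,242.3)),("scene",(-70,-35,12),(246.2,247)),("scene",(95,-35,12),(264.2,203.7))]
for cam in("top","scene",""): fit(0,[f for f in F if cam in f[0]],[537,254,.31])
G=[("top",(25,8,30),(390,248.3)),("top",(25,-8,30),(395.2,249.3)),("top",(-25,-8,30),(390.8,266.5)),("top",(-25,8,30),(385.8,265)),("top",(113,0,15),(399.3,220.2)),
("scene",(25,8,30),(395,319.2)),("scene",(25,-8,30),(401.2,323.3)),("scene",(-25,-8,30),(384.5,338.3)),("scene",(-25,8,30),(378.8,332.8)),("scene",(113,0,15),(422.7,303))]
g=ray("top",(390.5,257.3),30);print(g)
for cam in("top","scene",""): fit(0,[f for f in G if cam in f[0]],[g[0],g[1],-.2])
for cam,uv in (("top",(292,250)),("top",(345,251)),("top",(318,195)),("top",(367,182)),("top",(181,243))): print(uv,ray(cam,uv,8))
print(ray("scene",(278,272),6),ray("scene",(337,299),6))
E
```

```text
[5.38178e+02 2.55023e+02 3.11000e-01]
[[0.0, 0.1], [-0.4, 0.1], [0.4, -0.2]]
[5.36088e+02 2.54069e+02 3.08000e-01]
[[0.3, 0.5], [-0.3, -0.0], [-0.0, 0.4], [0.0, -1.8]]
[5.37270e+02 2.54707e+02 3.10000e-01]
[[0.2, 0.4], [-0.3, 0.4], [0.4, 0.2], [0.4, 0.1], [-0.2, -0.4], [0.1, -0.1], [0.0, -2.2]]
[ 429.36585979 -161.60195174   30.        ]
[ 4.30090e+02 -1.60329e+02 -3.24000e-01]
[[-0.1, -0.5], [0.4, 0.2], [0.1, 0.6], [-0.6, 0.4], [0.1, -1.1]]
[ 4.28242e+02 -1.59615e+02 -3.22000e-01]
[[-0.3, -0.7], [0.2, 0.5], [0.1, 0.5], [-0.9, 0.3], [0.9, -1.4]]
[ 4.28977e+02 -1.59836e+02 -3.23000e-01]
[[-0.3, -0.1], [0.2, 0.6], [-0.0, 1.1], [-0.7, 0.8], [-0.1, -0.7], [-0.0, -1.0], [0.5, 0.3], [0.4, 0.2], [-0.7, 0.1], [1.2, -1.5]]
(292, 250) [458.26295164 105.0657503    8.        ]
(345, 251) [451.59312118 -41.84777014   8.        ]
(318, 195) [611.89347682  26.41326966   8.        ]
(367, 182) [ 645.96616188 -114.53449623    8.        ]
(181, 243) [485.86989059 412.64969939   8.        ]
[457.83366597 101.1836157    6.        ] [457.36936325 -39.98179784   6.        ]
```

```bash
cat >> h.py <<'E'
def goal(x,y,z,yaw):
    "shift in tool axes and turn about tool z from the present pose; yaw = world direction of tool y"
    from scipy.spatial.transform import Rotation as Ro
    o=ctrl.get_obs();R=Ro.from_rotvec(o["orientation"]).as_matrix();y0=np.arctan2(R[1,1],R[0,1])
    print("t",round(o["t"],2),"pos",o["ee_pos"].round(1),"tilt",R[:,2].round(3),"yaw",round(y0,3),"q",o["qpos"].round(2),"F",o["ft_force"].round(1),"w",round(o["width"],1))
    print("shift",(R.T@(np.array([x,y,z])-o["ee_pos"])).round(1),"turn",round((y0-yaw+np.pi)%(2*np.pi)-np.pi,3))
E
python3 - <<'E'
from h import *
for z in (150,250,350,450,550,650): print(z,ray("top",(205,163),z).round(),ray("scene",(180,-3),z).round(),ray("top",(340,155),z).round(),ray("scene",(372,30),z).round())
goal(429,-160,120,1.248)
E
```

```text
150 [674. 326. 150.] [1466. 1190.  150.] [686. -20. 150.] [1552.  344.  150.]
250 [646. 312. 250.] [1203.  952.  250.] [658.  -5. 250.] [1274.  249.  250.]
350 [619. 298. 350.] [940. 714. 350.] [629.  10. 350.] [996. 154. 350.]
450 [591. 285. 450.] [677. 477. 450.] [600.  25. 450.] [719.  58. 450.]
550 [563. 271. 550.] [413. 239. 550.] [571.  41. 550.] [441. -37. 550.]
650 [535. 257. 650.] [150.   1. 650.] [543.  56. 650.] [ 164. -132.  650.]
t 0.8 pos [229.9 581.1 202.7] tilt [ 0. -0. -1.] yaw 1.194 q [ 1.18  0.42  1.63 -0.    1.09 -0.02] F [-0.4 -0.   0.1] w 87.8
shift [-457.8 -615.9   82.7] turn -0.054
```

```bash
python3 -m creep '[{"translation":[-36,-48,0],"angular":[0,0,0],"jaw":0.5},{"translation":[-72,-96,0],"angular":[0,0,0],"jaw":0.5},{"translation":[-108,-145,0],"angular":[0,0,0],"jaw":0.5},{"translation":[-143,-193,0],"angular":[0,0,0],"jaw":0.5},{"translation":[-179,-241,0],"angular":[0,0,0],"jaw":0.5},{"translation":[-215,-289,0],"angular":[0,0,0],"jaw":0.5},{"translation":[-251,-337,0],"angular":[0,0,0],"jaw":0.5},{"translation":[-286,-385,0],"angular":[0,0,0],"jaw":0.5}]'
python3 -c "
from h import *
goal(429,-160,70,1.248)"
```

```text
t: 1.8
ee_pos: [354.7, 116.3, 203.1]
orientation: [0.587, 3.085, 0.001]
ft_force: [1.9, -0.1, -0.2]
width: 43.8
grasp_force: 0.0
t 1.8 pos [354.7 116.3 203.1] tilt [ 0.001  0.    -1.   ] yaw 1.194 q [ 0.28  0.04  2.15 -0.    0.96 -0.91] F [ 1.9 -0.1 -0.2] w 43.8
shift [-170.4 -229.7  133.1] turn -0.054
```

```bash
python3 -m creep '[{"translation":[-30,-41,10],"angular":[0,0,-0.01],"jaw":0.5},{"translation":[-60,-81,25],"angular":[0,0,-0.02],"jaw":0.5},{"translation":[-90,-121,45],"angular":[0,0,-0.03],"jaw":0.5},{"translation":[-120,-161,75],"angular":[0,0,-0.04],"jaw":0.5},{"translation":[-150,-201,105],"angular":[0,0,-0.054],"jaw":0.5},{"translation":[-170.4,-229.7,133],"angular":[0,0,-0.054],"jaw":0.5},{"translation":[-170.4,-229.7,133],"angular":[0,0,-0.054],"jaw":0.5},{"translation":[-170.4,-229.7,133],"angular":[0,0,-0.054],"jaw":0.5}]'
python3 -c "
from h import *
goal(429,-160,4,1.248)
cv2.imwrite('pics/a.png',np.hstack([crop(ctrl.get_image('top')[:,:,::-1],340,190,80,100,4),crop(ctrl.get_image('scene')[:,:,::-1],340,240,100,100,4)]))"
```

```text
t: 2.8
ee_pos: [427.8, -157.9, 69.9]
orientation: [-0.505, -3.1, -0.0]
ft_force: [0.2, -0.5, -0.5]
width: 44.0
grasp_force: 0.0
t 2.8 pos [ 427.8 -157.9   69.9] tilt [-0.  0. -1.] yaw 1.248 q [-0.38  0.4   2.08  0.    0.66 -1.63] F [ 0.2 -0.5 -0.5] w 44.0
shift [-1.8 -1.6 65.9] turn -0.0
```

View pics/a.png

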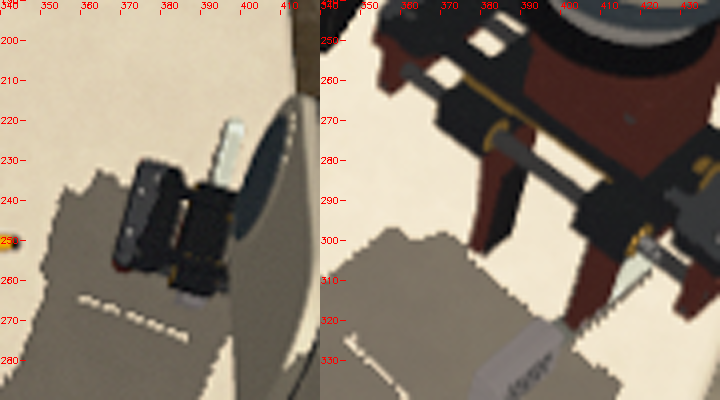

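The gripper stands over the handle, which shows between the fingers (scene ~ (395,330)), with the blade tip free beyond it. I descend and grip.

```bash
python3 -m creep '[{"translation":[-1.8,-1.6,25],"angular":[0,0,0],"jaw":0.5},{"translation":[-1.8,-1.6,50],"angular":[0,0,0],"jaw":0.5},{"translation":[-1.8,-1.6,66],"angular":[0,0,0],"jaw":0.5},{"translation":[-1.8,-1.6,66],"angular":[0,0,0],"jaw":0.5},{"translation":[-1.8,-1.6,66],"angular":[0,0,0],"jaw":0.1},{"translation":[-1.8,-1.6,66],"angular":[0,0,0],"jaw":0.1},{"translation":[-1.8,-1.6,66],"angular":[0,0,0],"jaw":0.1},{"translation":[-1.8,-1.6,66],"angular":[0,0,0],"jaw":0.1}]'
python3 -c "
from h import *
goal(429,-160,64,1.248)"
```

```text
t: 3.9
ee_pos: [429.7, -160.6, 4.1]
orientation: [0.505, 3.1, -0.0]
ft_force: [-0.7, 1.5, 5.5]
width: 15.4
grasp_force: 30.0
t 3.9 pos [ 429.7 -160.6    4.1] tilt [ 0.001 -0.    -1.   ] yaw 1.248 q [-0.38  0.54  2.09  0.    0.51 -1.63] F [-0.7  1.5  5.5] w 15.4
shift [  0.8   0.3 -59.9] turn -0.0
```

```bash
python3 -m creep '[{"translation":[0,0,-20],"angular":[0,0,0],"jaw":0.1},{"translation":[0,0,-50],"angular":[0,0,0],"jaw":0.1},{"translation":[0,0,-60],"angular":[0,0,0],"jaw":0.1},{"translation":[0,0,-60],"angular":[0,0,0],"jaw":0.1},{"translation":[0,0,-60],"angular":[0,0,0],"jaw":0.1},{"translation":[0,0,-60],"angular":[0,0,0],"jaw":0.1},{"translation":[0,0,-60],"angular":[0,0,0],"jaw":0.1},{"translation":[0,0,-60],"angular":[0,0,0],"jaw":0.1}]'
python3 -c "
from h import *
goal(356.4,196.7,64,1.881)"
```

```text
t: 4.9
ee_pos: [429.2, -160.4, 63.4]
orientation: [-0.505, -3.1, -0.0]
ft_force: [-0.0, -0.1, -0.5]
width: 15.5
grasp_force: 30.0
t 4.9 pos [ 429.2 -160.4   63.4] tilt [-0.  0. -1.] yaw 1.248 q [-0.38  0.42  2.08  0.    0.65 -1.63] F [-0.  -0.1 -0.5] w 15.5
shift [182.3 315.5  -0.5] turn -0.633
```

```bash
python3 -m creep '[{"translation":[22,38,0],"angular":[0,0,-0.08],"jaw":0.1},{"translation":[48,84,0],"angular":[0,0,-0.17],"jaw":0.1},{"translation":[76,131,0],"angular":[0,0,-0.27],"jaw":0.1},{"translation":[104,180,0],"angular":[0,0,-0.37],"jaw":0.1},{"translation":[132,229,0],"angular":[0,0,-0.47],"jaw":0.1},{"translation":[160,277,0],"angular":[0,0,-0.57],"jaw":0.1},{"translation":[182,315.5,0],"angular":[0,0,-0.633],"jaw":0.1},{"translation":[182,315.5,0],"angular":[0,0,-0.633],"jaw":0.1}]'
python3 -c "
from h import *
goal(356.4,196.7,6,1.881)
im=ctrl.get_image('top')[:,:,::-1]; s=ctrl.get_image('scene')[:,:,::-1]
cv2.imwrite('pics/b.png',np.hstack([crop(im,200,180,75,110,5),crop(s,170,170,80,110,5)]))"
```

```text
t: 5.9
ee_pos: [356.6, 199.0, 63.8]
orientation: [-0.493, 3.102, 0.001]
ft_force: [-0.5, -0.5, -1.7]
width: 15.7
grasp_force: 30.0
t 5.9 pos [356.6 199.   63.8] tilt [ 0.001  0.001 -1.   ] yaw 1.886 q [ 0.48  0.36  2.18  0.    0.59 -1.41] F [-0.5 -0.5 -1.7] w 15.7
shift [ 1.  -2.1 57.8] turn 0.005
```

View pics/b.png

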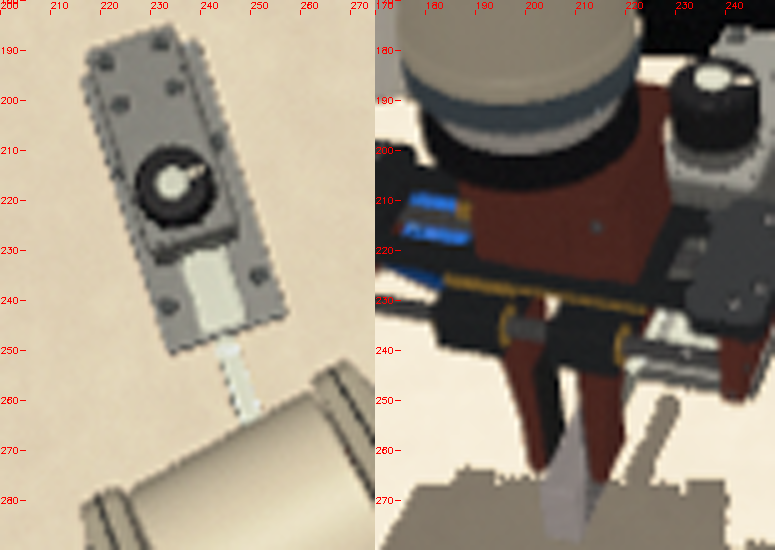

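```bash
python3 -m creep '[{"translation":[1,-2,20],"angular":[0,0,0.003],"jaw":0.1},{"translation":[1,-2,40],"angular":[0,0,0.003],"jaw":0.1},{"translation":[1,-2,55],"angular":[0,0,0.003],"jaw":0.1},{"translation":[1,-2,58.5],"angular":[0,0,0.003],"jaw":0.1},{"translation":[1,-2,58.5],"angular":[0,0,0.003],"jaw":0.1},{"translation":[1,-2,58.5],"angular":[0,0,0.003],"jaw":0.1},{"translation":[1,-2,58.5],"angular":[0,0,0.003],"jaw":0.1},{"translation":[1,-2,58.5],"angular":[0,0,0.003],"jaw":0.1}]'
python3 - <<'E'
from h import *
goal(356.4+60*.9523,196.7+60*.3051,5,1.881)
im=ctrl.get_image('top')[:,:,::-1]
o=ctrl.get_obs();p=o["ee_pos"];d=np.array([np.cos(.311),np.sin(.311),0]);n=np.array([-d[1],d[0],0])
b=np.array([p[0],p[1],16])
print("tip mid/left/right",proj("top",[b+113*d,b+113*d+6*n,b+113*d-6*n,b+70*d+6*n,b+70*d-6*n]).round(1).tolist())
cv2.imwrite('pics/c.png',crop(im,225,230,40,40,10))
E
```

```text
t: 7.0
ee_pos: [356.7, 194.4, 5.5]
orientation: [-0.481, 3.104, 0.0]
ft_force: [-0.3, -0.1, -1.5]
width: 15.5
grasp_force: 30.0
t 7.0 pos [356.7 194.4   5.5] tilt [ 0.001  0.    -1.   ] yaw 1.878 q [ 0.47  0.5   2.2  -0.    0.44 -1.41] F [-0.3 -0.1 -1.5] w 15.5
shift [-60.4   2.4   0.5] turn -0.003
tip mid/left/right [[247.1, 248.8], [245.1, 249.5], [249.2, 248.1], [250.1, 264.3], [254.2, 262.8]]
```

View pics/c.png

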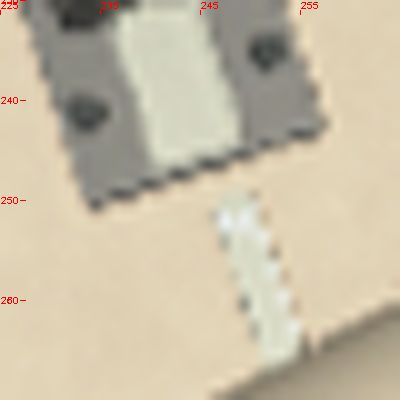

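```bash
python3 -m creep '[{"translation":[0,2.4,0],"angular":[0,0,-0.003],"jaw":0.1},{"translation":[-10,2.4,0.3],"angular":[0,0,-0.003],"jaw":0.1},{"translation":[-23,2.4,0.3],"angular":[0,0,-0.003],"jaw":0.1},{"translation":[-36,2.4,0.3],"angular":[0,0,-0.003],"jaw":0.1},{"translation":[-49,2.4,0.3],"angular":[0,0,-0.003],"jaw":0.1},{"translation":[-62,2.4,0.3],"angular":[0,0,-0.003],"jaw":0.1},{"translation":[-75,2.4,0.3],"angular":[0,0,-0.003],"jaw":0.1},{"translation":[-85,2.4,0.3],"angular":[0,0,-0.003],"jaw":0.1}]'
python3 -c "
from h import *
goal(537.3-95*.9523,254.7-95*.3051,5,1.881)"
```

```text
t: 8.05
ee_pos: [437.7, 222.6, 4.9]
orientation: [-0.485, 3.104, 0.0]
ft_force: [1.0, 0.4, -0.9]
width: 15.6
grasp_force: 30.0
t 8.05 pos [437.7 222.6   4.9] tilt [ 0.  0. -1.] yaw 1.881 q [ 0.45  0.57  2.02 -0.    0.55 -1.43] F [ 1.   0.4 -0.9] w 15.6
shift [-9.7  0.2 -0.1] turn -0.0
```

Free so far; now slowly until the handle meets the edge.

```bash
python3 -m creep '[{"translation":[-3,0.2,0.3],"angular":[0,0,0],"jaw":0.1},{"translation":[-5,0.2,0.3],"angular":[0,0,0],"jaw":0.1},{"translation":[-6,0.2,0.3],"angular":[0,0,0],"jaw":0.1},{"translation":[-7,0.2,0.3],"angular":[0,0,0],"jaw":0.1},{"translation":[-8,0.2,0.3],"angular":[0,0,0],"jaw":0.1},{"translation":[-9,0.2,0.3],"angular":[0,0,0],"jaw":0.1},{"translation":[-10,0.2,0.3],"angular":[0,0,0],"jaw":0.1},{"translation":[-10,0.2,0.3],"angular":[0,0,0],"jaw":0.1}]'
python3 -c "
from h import *
goal(537.3-95*.9523,254.7-95*.3051,5,1.881)"
```

```text
t: 9.05
ee_pos: [446.3, 225.5, 4.6]
orientation: [-0.485, 3.104, 0.0]
ft_force: [1.0, 0.1, -1.1]
width: 15.5
grasp_force: 30.0
t 9.05 pos [446.3 225.5   4.6] tilt [ 0.  0. -1.] yaw 1.881 q [ 0.44  0.57  2.   -0.    0.56 -1.44] F [ 1.   0.1 -1.1] w 15.5
shift [-0.5  0.  -0.4] turn -0.0
```

```bash
python3 -m creep '[{"translation":[0,0,-0.5],"angular":[0,0,0],"jaw":0.1},{"translation":[0,0,-1],"angular":[0,0,0],"jaw":0.1},{"translation":[0,0,-1.5],"angular":[0,0,0],"jaw":0.1},{"translation":[0,0,-1.5],"angular":[0,0,0],"jaw":0.1},{"translation":[0,0,-1.5],"angular":[0,0,0],"jaw":0.1},{"translation":[0,0,-1.5],"angular":[0,0,0],"jaw":0.1},{"translation":[0,0,-1.5],"angular":[0,0,0],"jaw":0.1},{"translation":[0,0,-1.5],"angular":[0,0,0],"jaw":0.1}]'; python3 -c "
from h import *
print(ctrl.get_obs()['moment'],ctrl.get_obs()['ee_pos'])"
python3 -m creep '[{"translation":[0,0,-0.5],"angular":[0,0,0],"jaw":0.1},{"translation":[0,0,-1],"angular":[0,0,0],"jaw":0.1},{"translation":[0,0,-1],"angular":[0,0,0],"jaw":0.1},{"translation":[0,0,-1],"angular":[0,0,0],"jaw":0.1},{"translation":[0,0,-1],"angular":[0,0,0],"jaw":0.1},{"translation":[0,0,-1],"angular":[0,0,0],"jaw":0.1},{"translation":[0,0,-1],"angular":[0,0,0],"jaw":0.1},{"translation":[0,0,-1],"angular":[0,0,0],"jaw":0.1}]'; python3 -c "
from h import *
print(ctrl.get_obs()['moment'],ctrl.get_obs()['ee_pos'])"
```

```text
t: 10.05
ee_pos: [446.3, 225.5, 6.1]
orientation: [-0.485, 3.104, 0.0]
ft_force: [-0.4, -0.4, -1.5]
width: 15.3
grasp_force: 30.0
[ 0.02806627  0.02467222 -0.00246605] [446.25103497 225.53074402   6.0810861 ]
t: 11.05
ee_pos: [446.2, 225.5, 7.1]
orientation: [0.485, -3.104, -0.0]
ft_force: [-0.4, -0.1, -0.9]
width: 15.6
grasp_force: 30.0
[ 0.05538936 -0.0096762  -0.02873197] [446.22636746 225.51223969   7.06450167]
```

```bash
for k in 1; do :; done
python3 -m creep '[{"translation":[0,0,-0.5],"angular":[0,0,0],"jaw":0.1},{"translation":[0,0,-1],"angular":[0,0,0],"jaw":0.1},{"translation":[0,0,-1],"angular":[0,0,0],"jaw":0.1},{"translation":[0,0,-1],"angular":[0,0,0],"jaw":0.1},{"translation":[0,0,-1],"angular":[0,0,0],"jaw":0.1},{"translation":[0,0,-1],"angular":[0,0,0],"jaw":0.1},{"translation":[0,0,-1],"angular":[0,0,0],"jaw":0.1},{"translation":[0,0,-1],"angular":[0,0,0],"jaw":0.1}]'; python3 -c "
from h import *
print(ctrl.get_obs()['moment'],ctrl.get_obs()['ee_pos'])"
```

```text
t: 12.05
ee_pos: [446.2, 225.5, 8.1]
orientation: [0.485, -3.104, 0.0]
ft_force: [0.0, -0.0, -0.3]
width: 15.6
grasp_force: 30.0
[ 0.03457269 -0.02573525 -0.02551582] [446.23051733 225.50479528   8.05976775]
```

```bash
python3 -m creep '[{"translation":[0,0,-0.5],"angular":[0,0,0],"jaw":0.1},{"translation":[0,0,-1],"angular":[0,0,0],"jaw":0.1},{"translation":[0,0,-1],"angular":[0,0,0],"jaw":0.1},{"translation":[0,0,-1],"angular":[0,0,0],"jaw":0.1},{"translation":[0,0,-1],"angular":[0,0,0],"jaw":0.1},{"translation":[0,0,-1],"angular":[0,0,0],"jaw":0.1},{"translation":[0,0,-1],"angular":[0,0,0],"jaw":0.1},{"translation":[0,0,-1],"angular":[0,0,0],"jaw":0.1}]'; python3 -c "
from h import *
print(ctrl.get_obs()['moment'],ctrl.get_obs()['ee_pos'])"
```

```text
t: 13.05
ee_pos: [446.3, 225.5, 9.1]
orientation: [-0.485, 3.104, -0.0]
ft_force: [0.8, -0.6, -0.8]
width: 15.4
grasp_force: 30.0
[ 0.04388174  0.04442993 -0.01329108] [446.25498043 225.50839347   9.08947025]
```

Lifted 5 mm with no contact; going on.

```bash
python3 -m creep '[{"translation":[0,0,-0.5],"angular":[0,0,0],"jaw":0.1},{"translation":[0,0,-1],"angular":[0,0,0],"jaw":0.1},{"translation":[0,0,-1],"angular":[0,0,0],"jaw":0.1},{"translation":[0,0,-1],"angular":[0,0,0],"jaw":0.1},{"translation":[0,0,-1],"angular":[0,0,0],"jaw":0.1},{"translation":[0,0,-1],"angular":[0,0,0],"jaw":0.1},{"translation":[0,0,-1],"angular":[0,0,0],"jaw":0.1},{"translation":[0,0,-1],"angular":[0,0,0],"jaw":0.1}]'; python3 -c "
from h import *
print(ctrl.get_obs()['moment'],ctrl.get_obs()['ee_pos'])"
```

```text
t: 14.05
ee_pos: [446.2, 225.5, 10.1]
orientation: [0.485, -3.104, 0.0]
ft_force: [0.4, -0.2, -1.0]
width: 15.7
grasp_force: 30.0
[ 0.05091497 -0.0386951   0.00196358] [446.22085092 225.50325115  10.0557408 ]
```

```bash
python3 -m creep '[{"translation":[0,0,-0.5],"angular":[0,0,0],"jaw":0.1},{"translation":[0,0,-1],"angular":[0,0,0],"jaw":0.1},{"translation":[0,0,-1],"angular":[0,0,0],"jaw":0.1},{"translation":[0,0,-1],"angular":[0,0,0],"jaw":0.1},{"translation":[0,0,-1],"angular":[0,0,0],"jaw":0.1},{"translation":[0,0,-1],"angular":[0,0,0],"jaw":0.1},{"translation":[0,0,-1],"angular":[0,0,0],"jaw":0.1},{"translation":[0,0,-1],"angular":[0,0,0],"jaw":0.1}]'; python3 -c "
from h import *
print(ctrl.get_obs()['moment'],ctrl.get_obs()['ee_pos'])"
```

```text
t: 15.05
ee_pos: [446.2, 225.5, 11.1]
orientation: [0.485, -3.104, 0.0]
ft_force: [0.2, 0.8, -3.0]
width: 15.4
grasp_force: 30.0
[ 0.05232321 -0.07408945 -0.03803105] [446.24986003 225.50360249  11.07357882]
```

```bash
python3 -m creep '[{"translation":[0,0,-0.25],"angular":[0,0,0],"jaw":0.1},{"translation":[0,0,-0.5],"angular":[0,0,0],"jaw":0.1},{"translation":[0,0,-0.5],"angular":[0,0,0],"jaw":0.1},{"translation":[0,0,-0.5],"angular":[0,0,0],"jaw":0.1},{"translation":[0,0,-0.5],"angular":[0,0,0],"jaw":0.1},{"translation":[0,0,-0.5],"angular":[0,0,0],"jaw":0.1},{"translation":[0,0,-0.5],"angular":[0,0,0],"jaw":0.1},{"translation":[0,0,-0.5],"angular":[0,0,0],"jaw":0.1}]'; python3 -c "
from h import *
print(ctrl.get_obs()['moment'],ctrl.get_obs()['ee_pos'])"
```

```text
t: 16.05
ee_pos: [446.2, 225.5, 11.6]
orientation: [-0.485, 3.104, 0.0]
ft_force: [0.9, 1.2, -3.3]
width: 15.5
grasp_force: 29.9
[0.07518711 0.02355377 0.07040239] [446.23409697 225.52728765  11.56517934]
```

```bash
python3 -m creep '[{"translation":[0,0,-0.25],"angular":[0,0,0],"jaw":0.1},{"translation":[0,0,-0.5],"angular":[0,0,0],"jaw":0.1},{"translation":[0,0,-0.5],"angular":[0,0,0],"jaw":0.1},{"translation":[0,0,-0.5],"angular":[0,0,0],"jaw":0.1},{"translation":[0,0,-0.5],"angular":[0,0,0],"jaw":0.1},{"translation":[0,0,-0.5],"angular":[0,0,0],"jaw":0.1},{"translation":[0,0,-0.5],"angular":[0,0,0],"jaw":0.1},{"translation":[0,0,-0.5],"angular":[0,0,0],"jaw":0.1}]'; python3 -c "
from h import *
print(ctrl.get_obs()['moment'],ctrl.get_obs()['ee_pos'])"
```

```text
t: 17.05
ee_pos: [446.2, 225.5, 12.1]
orientation: [0.485, -3.104, -0.0]
ft_force: [2.4, -0.3, -3.9]
width: 15.5
grasp_force: 29.9
[ 0.04363158 -0.02572505 -0.018555  ] [446.24023163 225.51567704  12.0755682 ]
```

```bash
cat >> h.py <<'E'
def avg(n=10):
    L=[]
    for k in range(n): ctrl.get_image("top"); o=ctrl.get_obs(); L.append(np.r_[o["ft_force"],o["moment"]*10,o["ee_pos"]])
    print("F",np.mean(L,0)[:3].round(2),"M",(np.mean(L,0)[3:6]/10).round(3),"sd",np.std(L,0)[:6].round(2),"z",np.mean(L,0)[8].round(2),"t",o["t"])
E
python3 -c "
from h import *
avg()"
python3 -m creep '[{"translation":[0,0,0.5],"angular":[0,0,0],"jaw":0.1},{"translation":[0,0,1],"angular":[0,0,0],"jaw":0.1},{"translation":[0,0,1],"angular":[0,0,0],"jaw":0.1},{"translation":[0,0,1],"angular":[0,0,0],"jaw":0.1},{"translation":[0,0,1],"angular":[0,0,0],"jaw":0.1},{"translation":[0,0,1],"angular":[0,0,0],"jaw":0.1},{"translation":[0,0,1],"angular":[0,0,0],"jaw":0.1},{"translation":[0,0,1],"angular":[0,0,0],"jaw":0.1}]'; python3 -c "
from h import *
avg()"
```

```text
F [ 1.46  0.65 -3.63] M [ 0.039 -0.04   0.002] sd [0.5  0.58 0.39 0.29 0.38 0.31] z 12.08 t 17.55
t: 18.55
ee_pos: [446.2, 225.5, 11.1]
orientation: [0.485, -3.104, 0.0]
ft_force: [0.9, 0.4, -2.7]
width: 15.7
grasp_force: 30.0
F [ 0.44  0.13 -2.55] M [ 0.01   0.106 -0.009] sd [0.23 0.4  0.4  0.22 0.34 0.27] z 11.06 t 19.05
```

```bash
python3 -m creep '[{"translation":[0,0,0.5],"angular":[0,0,0],"jaw":0.1},{"translation":[0,0,0.5],"angular":[0,0,0],"jaw":0.1},{"translation":[0,0,0.5],"angular":[0,0,0],"jaw":0.1},{"translation":[0,0,0.5],"angular":[0,0,0],"jaw":0.1},{"translation":[0,0,0.5],"angular":[0,0,0],"jaw":0.1},{"translation":[0,0,0.5],"angular":[0,0,0],"jaw":0.1},{"translation":[0,0,0.5],"angular":[0,0,0],"jaw":0.1},{"translation":[0,0,0.5],"angular":[0,0,0],"jaw":0.1}]' | sed -n 1,2p; python3 -c "
from h import *
avg(14)"
python3 -m creep '[{"translation":[0,0,0.5],"angular":[0,0,0],"jaw":0.1},{"translation":[0,0,0.5],"angular":[0,0,0],"jaw":0.1},{"translation":[0,0,0.5],"angular":[0,0,0],"jaw":0.1},{"translation":[0,0,0.5],"angular":[0,0,0],"jaw":0.1},{"translation":[0,0,0.5],"angular":[0,0,0],"jaw":0.1},{"translation":[0,0,0.5],"angular":[0,0,0],"jaw":0.1},{"translation":[0,0,0.5],"angular":[0,0,0],"jaw":0.1},{"translation":[0,0,0.5],"angular":[0,0,0],"jaw":0.1}]'| sed -n 1,2p; python3 -c "
from h import *
avg(14)"
python3 -m creep '[{"translation":[0,0,0.5],"angular":[0,0,0],"jaw":0.1},{"translation":[0,0,1.5],"angular":[0,0,0],"jaw":0.1},{"translation":[0,0,1.5],"angular":[0,0,0],"jaw":0.1},{"translation":[0,0,1.5],"angular":[0,0,0],"jaw":0.1},{"translation":[0,0,1.5],"angular":[0,0,0],"jaw":0.1},{"translation":[0,0,1.5],"angular":[0,0,0],"jaw":0.1},{"translation":[0,0,1.5],"angular":[0,0,0],"jaw":0.1},{"translation":[0,0,1.5],"angular":[0,0,0],"jaw":0.1}]'| sed -n 1,2p; python3 -c "
from h import *
avg(14)"
```

```text
t: 20.05
ee_pos: [446.2, 225.5, 10.5]
F [-0.42  0.02 -1.93] M [-0.02   0.204  0.002] sd [0.41 0.4  0.53 0.21 0.32 0.22] z 10.57 t 20.75
t: 21.75
ee_pos: [446.4, 225.6, 10.1]
F [ 0.18  0.06 -1.65] M [0.046 0.01  0.002] sd [0.58 0.4  0.55 0.29 0.26 0.38] z 10.08 t 22.45
t: 23.45
ee_pos: [446.2, 225.5, 8.6]
F [-0.08 -0.07 -0.88] M [0.043 0.014 0.007] sd [0.44 0.57 0.62 0.34 0.35 0.23] z 8.57 t 24.15
```

```bash
python3 -m creep '[{"translation":[0,0,2],"angular":[0,0,0],"jaw":0.1},{"translation":[0,0,4],"angular":[0,0,0],"jaw":0.1},{"translation":[0,0,4],"angular":[0,0,0],"jaw":0.1},{"translation":[0,0,4],"angular":[0,0,0],"jaw":0.1},{"translation":[0,0,4],"angular":[0,0,0],"jaw":0.1},{"translation":[0,0,4],"angular":[0,0,0],"jaw":0.1},{"translation":[0,0,4],"angular":[0,0,0],"jaw":0.1},{"translation":[0,0,4],"angular":[0,0,0],"jaw":0.1}]' | sed -n 1,2p; python3 -c "
from h import *
avg(8)"
python3 -m creep '[{"translation":[0,0,0.5],"angular":[0,0,0],"jaw":0.1},{"translation":[0,0,0.5],"angular":[0,0,0],"jaw":0.1},{"translation":[0,0,0.5],"angular":[0,0,0],"jaw":0.1},{"translation":[0,0,0.5],"angular":[0,0,0],"jaw":0.1},{"translation":[0,0,0.5],"angular":[0,0,0],"jaw":0.1},{"translation":[0,0,0.5],"angular":[0,0,0],"jaw":0.1},{"translation":[0,0,0.5],"angular":[0,0,0],"jaw":0.1},{"translation":[0,0,0.5],"angular":[0,0,0],"jaw":0.1}]'| sed -n 1,2p; python3 -c "
from h import *
avg(8)"
```

```text
t: 25.15
ee_pos: [446.3, 225.5, 4.6]
F [ 0.12  0.26 -1.  ] M [0.05  0.033 0.   ] sd [0.46 0.47 0.59 0.34 0.21 0.27] z 4.58 t 25.55
t: 26.55
ee_pos: [446.2, 225.5, 4.1]
F [-1.3   0.08  4.72] M [0.086 0.217 0.009] sd [0.54 0.47 0.33 0.29 0.44 0.4 ] z 4.14 t 26.95
```

```bash
python3 -m creep '[{"translation":[0,0,-0.2],"angular":[0,0,0],"jaw":0.1},{"translation":[-0.5,0,-0.2],"angular":[0,0,0],"jaw":0.1},{"translation":[-1,0,-0.2],"angular":[0,0,0],"jaw":0.1},{"translation":[-1.5,0,-0.2],"angular":[0,0,0],"jaw":0.1},{"translation":[-1.5,0,-0.2],"angular":[0,0,0],"jaw":0.1},{"translation":[-1.5,0,-0.2],"angular":[0,0,0],"jaw":0.1},{"translation":[-1.5,0,-0.2],"angular":[0,0,0],"jaw":0.1},{"translation":[-1.5,0,-0.2],"angular":[0,0,0],"jaw":0.1}]'
```

```text
t: 27.95
ee_pos: [447.7, 225.9, 4.2]
orientation: [-0.485, 3.104, -0.0]
ft_force: [-1.0, -0.6, 0.1]
width: 15.7
grasp_force: 30.0
```

```bash
python3 -m creep '[{"translation":[-0.5,0,0],"angular":[0,0,0],"jaw":0.1},{"translation":[-1,0,0],"angular":[0,0,0],"jaw":0.1},{"translation":[-1.5,0,0],"angular":[0,0,0],"jaw":0.1},{"translation":[-1.5,0,0],"angular":[0,0,0],"jaw":0.1},{"translation":[-1.5,0,0],"angular":[0,0,0],"jaw":0.1},{"translation":[-1.5,0,0],"angular":[0,0,0],"jaw":0.1},{"translation":[-1.5,0,0],"angular":[0,0,0],"jaw":0.1},{"translation":[-1.5,0,0],"angular":[0,0,0],"jaw":0.1}]'
```

```text
t: 28.95
ee_pos: [447.7, 225.9, 4.1]
orientation: [0.485, -3.101, 0.001]
ft_force: [-7.0, -1.6, 5.2]
width: 15.1
grasp_force: 30.0
```

```bash
python3 -m creep '[{"translation":[0,0,0],"angular":[0,0,0],"jaw":0.45},{"translation":[0,0,0],"angular":[0,0,0],"jaw":0.45},{"translation":[0,0,0],"angular":[0,0,0],"jaw":0.45},{"translation":[0,0,-5],"angular":[0,0,0],"jaw":0.45},{"translation":[0,0,-35],"angular":[0,0,0],"jaw":0.45},{"translation":[0,0,-80],"angular":[0,0,0],"jaw":0.45},{"translation":[0,0,-130],"angular":[0,0,0],"jaw":0.8},{"translation":[0,0,-150],"angular":[0,0,0],"jaw":0.9}]'
python3 -c "
from h import *
goal(537,254.7,150,1.881+0.5)"
```

```text
t: 29.95
ee_pos: [450.5, 227.1, 157.5]
orientation: [-0.485, 3.099, 0.002]
ft_force: [-0.2, 0.2, -0.8]
width: 56.1
grasp_force: 0.0
t 29.95 pos [450.5 227.1 157.5] tilt [ 0.004  0.002 -1.   ] yaw 1.881 q [ 0.44  0.31  1.93 -0.    0.9  -1.44] F [-0.2  0.2 -0.8] w 56.1
shift [-90.8  -0.1   7.9] turn -0.5
```

```bash
python3 -m creep '[{"translation":[-20,0,0],"angular":[0,0,-0.1],"jaw":0.9},{"translation":[-50,0,0],"angular":[0,0,-0.25],"jaw":0.9},{"translation":[-75,0,0],"angular":[0,0,-0.4],"jaw":0.9},{"translation":[-89,0,0],"angular":[0,0,-0.5],"jaw":0.9},{"translation":[-89,0,0],"angular":[0,0,-0.5],"jaw":0.9},{"translation":[-89,0,0],"angular":[0,0,-0.5],"jaw":0.9},{"translation":[-89,0,0],"angular":[0,0,-0.5],"jaw":0.9},{"translation":[-89,0,0],"angular":[0,0,-0.5],"jaw":0.9}]'
python3 -c "
from h import *
goal(537.3,254.7,100,1.881+0.5)
im=ctrl.get_image('top')[:,:,::-1]; s=ctrl.get_image('scene')[:,:,::-1]
cv2.imwrite('pics/d.png',np.hstack([im[100:320,120:320],s[0:220,60:360]]).repeat(1,0))"
```

```text
t: 30.95
ee_pos: [533.5, 253.5, 154.4]
orientation: [1.237, -2.888, -0.0]
ft_force: [-0.1, -0.6, -0.4]
width: 78.8
grasp_force: 0.0
t 30.95 pos [533.5 253.5 154.4] tilt [-0.  0. -1.] yaw 2.38 q [ 0.42  0.43  1.74  0.    0.97 -1.96] F [-0.1 -0.6 -0.4] w 78.8
shift [-3.5 -2.  54.4] turn -0.001
```

View pics/d.png

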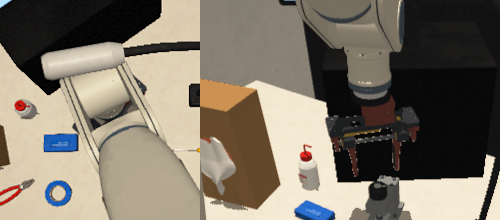

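The wrist is below the lamp shade without touching, fingers either side above the knob (scene ~(380,185) in the crop). Descending and gripping the knob.

```bash
python3 -m creep '[{"translation":[-3.5,-2,10],"angular":[0,0,0],"jaw":0.9},{"translation":[-3.5,-2,30],"angular":[0,0,0],"jaw":0.9},{"translation":[-3.5,-2,48],"angular":[0,0,0],"jaw":0.9},{"translation":[-3.5,-2,54],"angular":[0,0,0],"jaw":0.8},{"translation":[-3.5,-2,54],"angular":[0,0,0],"jaw":0.7},{"translation":[-3.5,-2,54],"angular":[0,0,0],"jaw":0.6},{"translation":[-3.5,-2,54],"angular":[0,0,0],"jaw":0.6},{"translation":[-3.5,-2,54],"angular":[0,0,0],"jaw":0.6}]'
python3 -c "
from h import *
goal(537.3,254.7,100,1.881+0.5)"
```

```text
t: 32.05
ee_pos: [537.9, 254.9, 100.7]
orientation: [-1.238, 2.887, -0.0]
ft_force: [-0.3, 0.2, 0.2]
width: 52.7
grasp_force: 0.0
t 32.05 pos [537.9 254.9 100.7] tilt [ 0.001  0.    -1.   ] yaw 2.381 q [ 0.42  0.51  1.76 -0.    0.87 -1.96] F [-0.3  0.2  0.2] w 52.7
shift [0.6 0.4 0.7] turn 0.0
```

```bash
python3 -m creep '[{"translation":[0,0,0],"angular":[0,0,0],"jaw":0.4},{"translation":[0,0,0],"angular":[0,0,0],"jaw":0.35},{"translation":[0,0,0],"angular":[0,0,0],"jaw":0.35},{"translation":[0,0,0],"angular":[0,0,0],"jaw":0.35},{"translation":[0,0,0],"angular":[0,0,0],"jaw":0.35},{"translation":[0,0,0],"angular":[0,0,0],"jaw":0.35},{"translation":[0,0,0],"angular":[0,0,0],"jaw":0.35},{"translation":[0,0,0],"angular":[0,0,0],"jaw":0.35}]'
python3 -c "
from h import *
goal(537.3,254.7,100,1.881+0.5)"
```

```text
t: 33.05
ee_pos: [537.9, 254.7, 100.4]
orientation: [-1.238, 2.887, -0.0]
ft_force: [1.0, -1.6, 4.1]
width: 39.0
grasp_force: 30.0
t 33.05 pos [537.9 254.7 100.4] tilt [ 0.  0. -1.] yaw 2.381 q [ 0.42  0.51  1.76 -0.    0.87 -1.96] F [ 1.  -1.6  4.1] w 39.0
shift [0.4 0.4 0.4] turn 0.0
```

```bash
python3 -m creep '[{"translation":[0,0,0],"angular":[0,0,0.15],"jaw":0.35},{"translation":[0,0,0],"angular":[0,0,0.3],"jaw":0.35},{"translation":[0,0,0],"angular":[0,0,0.45],"jaw":0.35},{"translation":[0,0,0],"angular":[0,0,0.6],"jaw":0.35},{"translation":[0,0,0],"angular":[0,0,0.75],"jaw":0.35},{"translation":[0,0,0],"angular":[0,0,0.9],"jaw":0.35},{"translation":[0,0,0],"angular":[0,0,1.05],"jaw":0.35},{"translation":[0,0,0],"angular":[0,0,1.2],"jaw":0.35}]'
python3 -c "
from h import *
goal(537.3,254.7,100,2.381-2.42);print(ctrl.get_obs()['moment'])"
```

```text
t: 34.05
ee_pos: [537.5, 256.5, 100.4]
orientation: [-0.616, -3.08, -0.004]
ft_force: [-0.8, 6.8, 2.3]
width: 39.0
grasp_force: 30.0
t 34.05 pos [537.5 256.5 100.4] tilt [ 0.     0.003 -1.   ] yaw 1.176 q [ 0.42  0.51  1.76  0.    0.86 -0.75] F [-0.8  6.8  2.3] w 39.0
shift [-0.5 -1.8  0.4] turn 1.215
[1.24116701 0.23452917 0.13565998]
```

```bash
python3 -m creep '[{"translation":[0,0,0],"angular":[0,0,0.16],"jaw":0.35},{"translation":[0,0,0],"angular":[0,0,0.34],"jaw":0.35},{"translation":[0,0,0],"angular":[0,0,0.52],"jaw":0.35},{"translation":[0,0,0],"angular":[0,0,0.7],"jaw":0.35},{"translation":[0,0,0],"angular":[0,0,0.88],"jaw":0.35},{"translation":[0,0,0],"angular":[0,0,1.06],"jaw":0.35},{"translation":[0,0,0],"angular":[0,0,1.215],"jaw":0.35},{"translation":[0,0,0],"angular":[0,0,1.215],"jaw":0.35}]'
python3 -c "
from h import *
goal(537.3,254.7,100,2.381-2.42);print(ctrl.get_obs()['moment'])"
```

```text
t: 35.05
ee_pos: [539.2, 257.5, 100.5]
orientation: [-2.261, -2.18, -0.009]
ft_force: [3.1, 9.1, -3.2]
width: 39.2
grasp_force: 30.0
t 35.05 pos [539.2 257.5 100.5] tilt [ 0.004  0.005 -1.   ] yaw -0.036 q [0.42 0.51 1.76 0.   0.86 0.46] F [ 3.1  9.1 -3.2] w 39.2
shift [-2.9 -1.8  0.5] turn 0.003
[ 1.68524244 -0.50984825 -0.0598149 ]
```

```bash
python3 -m creep '[{"translation":[0,0,0],"angular":[0,0,0],"jaw":0.7},{"translation":[0,0,0],"angular":[0,0,0],"jaw":0.75},{"translation":[0,0,0],"angular":[0,0,0],"jaw":0.8},{"translation":[0,0,-8],"angular":[0,0,0],"jaw":0.8},{"translation":[0,0,-30],"angular":[0,0,0],"jaw":0.8},{"translation":[0,0,-50],"angular":[0,0,0.15],"jaw":0.8},{"translation":[0,0,-58],"angular":[0,0,0.3],"jaw":0.7},{"translation":[0,0,-58],"angular":[0,0,0.45],"jaw":0.6}]'
python3 -c "
from h import *
goal(447.5,226,155,1.881-np.pi)"
```

```text
t: 36.05
ee_pos: [538.4, 254.9, 159.9]
orientation: [2.693, 1.617, 0.004]
ft_force: [-0.3, 1.2, -0.6]
width: 55.0
grasp_force: 0.0
t 36.05 pos [538.4 254.9 159.9] tilt [ 0.002  0.001 -1.   ] yaw -0.489 q [ 0.42  0.43  1.73 -0.    0.98  0.91] F [-0.3  1.2 -0.6] w 55.0
shift [-68.3 -66.6   4.7] turn 0.772
```

```bash
python3 -m creep '[{"translation":[-10,-10,0],"angular":[0,0,0.12],"jaw":0.5},{"translation":[-24,-23,0],"angular":[0,0,0.26],"jaw":0.5},{"translation":[-40,-39,0],"angular":[0,0,0.4],"jaw":0.5},{"translation":[-56,-54,0],"angular":[0,0,0.54],"jaw":0.5},{"translation":[-66,-64,0],"angular":[0,0,0.67],"jaw":0.5},{"translation":[-69,-66.6,0],"angular":[0,0,0.772],"jaw":0.5},{"translation":[-69,-66.6,0],"angular":[0,0,0.772],"jaw":0.5},{"translation":[-69,-66.6,0],"angular":[0,0,0.772],"jaw":0.5}]'
python3 -c "
from h import *
goal(447.5,226,5,1.881-np.pi)
im=ctrl.get_image('top')[:,:,::-1]; s=ctrl.get_image('scene')[:,:,::-1]
cv2.imwrite('pics/e.png',np.hstack([crop(im,205,178,65,95,6),crop(s,205,165,65,95,6)]))"
```

```text
t: 37.05
ee_pos: [447.0, 224.8, 158.6]
orientation: [-3.102, -0.495, -0.001]
ft_force: [1.2, 0.2, 0.0]
width: 44.0
grasp_force: 0.0
t 37.05 pos [447.  224.8 158.6] tilt [ 0.001  0.    -1.   ] yaw -1.254 q [ 0.44  0.3   1.94 -0.    0.9   1.7 ] F [1.2 0.2 0. ] w 44.0
shift [  0.7  -1.  153.6] turn 0.006
```

View pics/e.png

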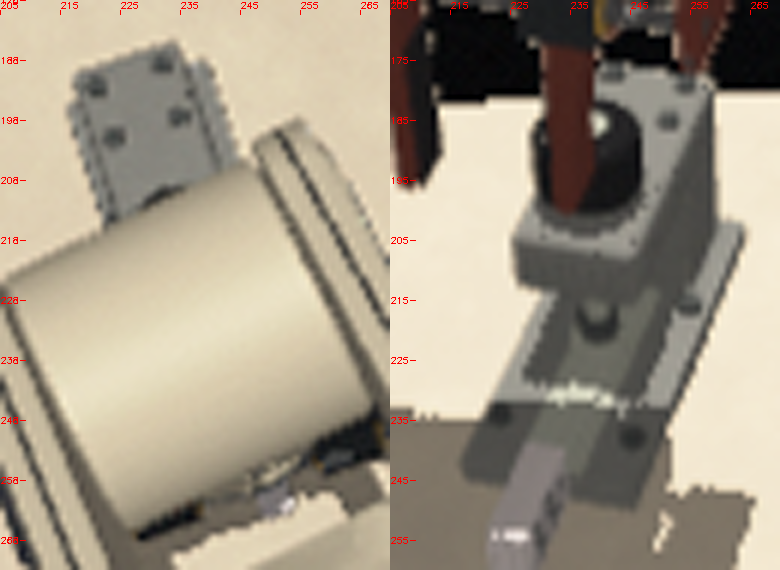

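```bash
python3 -m creep '[{"translation":[0.7,-1,40],"angular":[0,0,0.006],"jaw":0.5},{"translation":[0.7,-1,90],"angular":[0,0,0.006],"jaw":0.5},{"translation":[0.7,-1,130],"angular":[0,0,0.006],"jaw":0.5},{"translation":[0.7,-1,153],"angular":[0,0,0.006],"jaw":0.5},{"translation":[0.7,-1,153],"angular":[0,0,0.006],"jaw":0.4},{"translation":[0.7,-1,153],"angular":[0,0,0.006],"jaw":0.1},{"translation":[0.7,-1,153],"angular":[0,0,0.006],"jaw":0.1},{"translation":[0.7,-1,153],"angular":[0,0,0.006],"jaw":0.1}]'
python3 -c "
from h import *
goal(447.5,226,5,1.881-np.pi)"
```

```text
t: 38.15
ee_pos: [447.9, 226.3, 6.4]
orientation: [-3.104, -0.483, -0.004]
ft_force: [-0.4, 0.9, 5.0]
width: 15.0
grasp_force: 30.0
t 38.15 pos [447.9 226.3   6.4] tilt [ 0.002  0.001 -1.   ] yaw -1.262 q [ 0.44  0.57  2.   -0.    0.57  1.71] F [-0.4  0.9  5. ] w 15.0
shift [-0.5  0.1  1.4] turn -0.001
```

```bash
python3 -m creep '[{"translation":[0,0,0],"angular":[0,0,0],"jaw":0.1},{"translation":[0,0,0],"angular":[0,0,0],"jaw":0.1},{"translation":[0,0,0],"angular":[0,0,0],"jaw":0.1},{"translation":[0,0,0],"angular":[0,0,0],"jaw":0.1},{"translation":[0,0,0],"angular":[0,0,0],"jaw":0.1},{"translation":[0,0,0],"angular":[0,0,0],"jaw":0.1},{"translation":[0,0,0],"angular":[0,0,0],"jaw":0.1},{"translation":[0,0,0],"angular":[0,0,0],"jaw":0.1}]'
python3 -c "
from h import *
avg(6)"
```

```text
t: 39.15
ee_pos: [447.9, 226.3, 6.4]
orientation: [-3.104, -0.483, -0.003]
ft_force: [-0.3, -0.2, 7.7]
width: 15.1
grasp_force: 30.0
F [-0.51 -0.49  7.18] M [-0.052  0.208  0.026] sd [0.37 0.32 0.3  0.3  0.44 0.19] z 6.39 t 39.45
```

```bash
python3 -m creep '[{"translation":[0,0,-0.1],"angular":[0,0,0],"jaw":0.1},{"translation":[-0.3,0,-0.1],"angular":[0,0,0],"jaw":0.1},{"translation":[-0.6,0,-0.1],"angular":[0,0,0],"jaw":0.1},{"translation":[-0.9,0,-0.1],"angular":[0,0,0],"jaw":0.1},{"translation":[-1.2,0,-0.1],"angular":[0,0,0],"jaw":0.1},{"translation":[-1.5,0,-0.1],"angular":[0,0,0],"jaw":0.1},{"translation":[-1.8,0,-0.1],"angular":[0,0,0],"jaw":0.1},{"translation":[-2.1,0,-0.1],"angular":[0,0,0],"jaw":0.1}]'
python3 -c "
from h import *
avg(8)"
```

```text
t: 40.45
ee_pos: [447.8, 226.3, 6.4]
orientation: [-3.103, -0.483, -0.009]
ft_force: [6.0, 1.9, 3.7]
width: 15.6
grasp_force: 30.0
F [6.03 0.76 4.64] M [ 0.117 -0.948  0.009] sd [0.4  0.76 0.38 0.34 0.37 0.36] z 6.41 t 40.85
```

```bash
python3 -m creep '[{"translation":[0,0,-0.05],"angular":[0,0,0],"jaw":0.1},{"translation":[-0.3,0,-0.05],"angular":[0,0,0],"jaw":0.1},{"translation":[-0.6,0,-0.05],"angular":[0,0,0],"jaw":0.1},{"translation":[-0.9,0,-0.05],"angular":[0,0,0],"jaw":0.1},{"translation":[-1.2,0,-0.05],"angular":[0,0,0],"jaw":0.1},{"translation":[-1.5,0,-0.05],"angular":[0,0,0],"jaw":0.1},{"translation":[-1.8,0,-0.05],"angular":[0,0,0],"jaw":0.1},{"translation":[-2.1,0,-0.05],"angular":[0,0,0],"jaw":0.1}]'
python3 -c "
from h import *
avg(8)"
```

```text
t: 41.85
ee_pos: [445.7, 225.8, 6.4]
orientation: [-3.103, -0.483, -0.009]
ft_force: [5.7, 2.6, 3.8]
width: 14.9
grasp_force: 30.0
F [5.67 1.94 3.88] M [ 0.291 -0.893  0.008] sd [0.63 0.26 0.32 0.29 0.35 0.22] z 6.41 t 42.25
```

The tug slides at about 6 N, which matches a pinch of roughly 4–5 N. Now I push the gauge back to the stop.

```bash
python3 -m creep '[{"translation":[1.5,0,0],"angular":[0,0,0],"jaw":0.1},{"translation":[3,0,0],"angular":[0,0,0],"jaw":0.1},{"translation":[4,0,0],"angular":[0,0,0],"jaw":0.1},{"translation":[5,0,0],"angular":[0,0,0],"jaw":0.1},{"translation":[6,0,0],"angular":[0,0,0],"jaw":0.1},{"translation":[7,0,0],"angular":[0,0,0],"jaw":0.1},{"translation":[7.5,0,0],"angular":[0,0,0],"jaw":0.1},{"translation":[7.5,0,0],"angular":[0,0,0],"jaw":0.1}]'
```

```text
t: 43.25
ee_pos: [445.7, 225.7, 6.3]
orientation: [3.103, 0.482, -0.013]
ft_force: [-15.0, -0.4, 28.6]
width: 15.3
grasp_force: 30.0
```

```bash
python3 -m creep '[{"translation":[0,0,-0.1],"angular":[0,0,0],"jaw":0.1},{"translation":[0,0,-0.2],"angular":[0,0,0],"jaw":0.1},{"translation":[0,0,-0.25],"angular":[0,0,0],"jaw":0.1},{"translation":[0,0,-0.25],"angular":[0,0,0],"jaw":0.1},{"translation":[0,0,-0.25],"angular":[0,0,0],"jaw":0.1},{"translation":[0,0,-0.25],"angular":[0,0,0],"jaw":0.1},{"translation":[0,0,-0.25],"angular":[0,0,0],"jaw":0.1},{"translation":[0,0,-0.25],"angular":[0,0,0],"jaw":0.1}]'
python3 -c "
from h import *
goal(447.9,226.3,6.4,1.881-np.pi)"
```

```text
t: 44.25
ee_pos: [445.7, 225.7, 6.3]
orientation: [3.103, 0.482, -0.013]
ft_force: [-14.5, -0.4, 25.1]
width: 15.3
grasp_force: 30.0
t 44.25 pos [445.7 225.7   6.3] tilt [-0.008 -0.003 -1.   ] yaw -1.262 q [0.44 0.57 2.   0.   0.58 1.71] F [-14.5  -0.4  25.1] w 15.3
shift [ 2.3  0.1 -0.1] turn -0.002
```

```bash
python3 -m creep '[{"translation":[0,0,-0.2],"angular":[0,0,0],"jaw":0.1},{"translation":[0,0,-0.4],"angular":[0,0,0],"jaw":0.1},{"translation":[0,0,-0.6],"angular":[0,0,0],"jaw":0.1},{"translation":[0,0,-0.8],"angular":[0,0,0],"jaw":0.1},{"translation":[0,0,-1],"angular":[0,0,0],"jaw":0.1},{"translation":[0,0,-1.2],"angular":[0,0,0],"jaw":0.1},{"translation":[0,0,-1.2],"angular":[0,0,0],"jaw":0.1},{"translation":[0,0,-1.2],"angular":[0,0,0],"jaw":0.1}]'
python3 -c "
from h import *
goal(447.9,226.3,6.4,1.881-np.pi)"
```

```text
t: 45.25
ee_pos: [446.2, 225.5, 6.4]
orientation: [3.103, 0.483, -0.012]
ft_force: [-7.2, -0.6, 8.2]
width: 15.4
grasp_force: 30.0
t 45.25 pos [446.2 225.5   6.4] tilt [-0.007 -0.003 -1.   ] yaw -1.262 q [0.44 0.57 2.   0.   0.58 1.71] F [-7.2 -0.6  8.2] w 15.4
shift [ 1.9 -0.3 -0. ] turn -0.002
```

```bash
python3 -m creep '[{"translation":[0.5,0,-0.2],"angular":[0,0,0],"jaw":0.1},{"translation":[1,0,-0.4],"angular":[0,0,0],"jaw":0.1},{"translation":[1.5,0,-0.5],"angular":[0,0,0],"jaw":0.1},{"translation":[2,0,-0.6],"angular":[0,0,0],"jaw":0.1},{"translation":[2.5,0,-0.7],"angular":[0,0,0],"jaw":0.1},{"translation":[2.5,0,-0.7],"angular":[0,0,0],"jaw":0.1},{"translation":[2.5,0,-0.7],"angular":[0,0,0],"jaw":0.1},{"translation":[2.5,0,-0.7],"angular":[0,0,0],"jaw":0.1}]'
python3 -c "
from h import *
goal(447.9,226.3,6.4,1.881-np.pi)"
```

```text
t: 46.25
ee_pos: [448.0, 225.9, 6.5]
orientation: [3.102, 0.483, -0.014]
ft_force: [-9.9, -1.0, 2.4]
width: 15.4
grasp_force: 30.0
t 46.25 pos [448.  225.9   6.5] tilt [-0.008 -0.004 -1.   ] yaw -1.262 q [0.44 0.57 1.99 0.   0.58 1.7 ] F [-9.9 -1.   2.4] w 15.4
shift [ 0.1 -0.4  0.1] turn -0.002
```

```bash
python3 -m creep '[{"translation":[0.5,0,0],"angular":[0,0,0],"jaw":0.1},{"translation":[1,0,0],"angular":[0,0,0],"jaw":0.1},{"translation":[1.5,0,-0.1],"angular":[0,0,0],"jaw":0.1},{"translation":[1.5,0,-0.1],"angular":[0,0,0],"jaw":0.1},{"translation":[1.5,0,-0.1],"angular":[0,0,0],"jaw":0.1},{"translation":[1.5,0,-0.1],"angular":[0,0,0],"jaw":0.1},{"translation":[1.5,0,-0.1],"angular":[0,0,0],"jaw":0.1},{"translation":[1.5,0,-0.1],"angular":[0,0,0],"jaw":0.1}]'
python3 -c "
from h import *
goal(447.9,226.3,6.4,1.881-np.pi)"
```

```text
t: 47.25
ee_pos: [447.9, 225.8, 6.4]
orientation: [3.101, 0.482, -0.018]
ft_force: [-13.1, -1.2, 6.3]
width: 15.2
grasp_force: 30.0
t 47.25 pos [447.9 225.8   6.4] tilt [-0.011 -0.005 -1.   ] yaw -1.262 q [0.44 0.58 1.99 0.   0.59 1.7 ] F [-13.1  -1.2   6.3] w 15.2
shift [ 0.1 -0.5  0. ] turn -0.002
```

```bash
python3 -m creep '[{"translation":[0,0,0],"angular":[0,0,0],"jaw":0.45},{"translation":[0,0,0],"angular":[0,0,0],"jaw":0.45},{"translation":[0,0,0],"angular":[0,0,0],"jaw":0.45},{"translation":[0,0,0],"angular":[0,0,0],"jaw":0.45},{"translation":[0,0,-10],"angular":[0,0,0],"jaw":0.45},{"translation":[0,0,-45],"angular":[0,0,0],"jaw":0.45},{"translation":[0,0,-90],"angular":[0,0,0],"jaw":0.45},{"translation":[0,0,-140],"angular":[0,0,0],"jaw":0.45}]'
python3 -m creep '[{"translation":[-15,20,0],"angular":[0,0,0],"jaw":0.45},{"translation":[-40,60,0],"angular":[0,0,0],"jaw":0.45},{"translation":[-60,110,0],"angular":[0,0,0],"jaw":0.45},{"translation":[-60,160,0],"angular":[0,0,0],"jaw":0.45},{"translation":[-60,210,0],"angular":[0,0,0],"jaw":0.45},{"translation":[-60,250,0],"angular":[0,0,0],"jaw":0.45},{"translation":[-60,260,0],"angular":[0,0,0],"jaw":0.45},{"translation":[-60,260,0],"angular":[0,0,0],"jaw":0.45}]'
python3 -c "
from h import *
im=ctrl.get_image('top')[:,:,::-1]; s=ctrl.get_image('scene')[:,:,::-1]
cv2.imwrite('pics/z.png',np.hstack([crop(im,205,178,65,95,6),crop(s,205,165,65,95,6)]))"
```

```text
t: 48.25
ee_pos: [453.6, 227.9, 149.4]
orientation: [3.104, 0.483, -0.001]
ft_force: [1.2, 1.2, -0.5]
width: 39.3
grasp_force: 0.0
t: 49.25
ee_pos: [474.9, -38.0, 147.2]
orientation: [-3.104, -0.481, 0.002]
ft_force: [-0.6, 0.0, 0.2]
width: 39.5
grasp_force: 0.0
```

View pics/z.png

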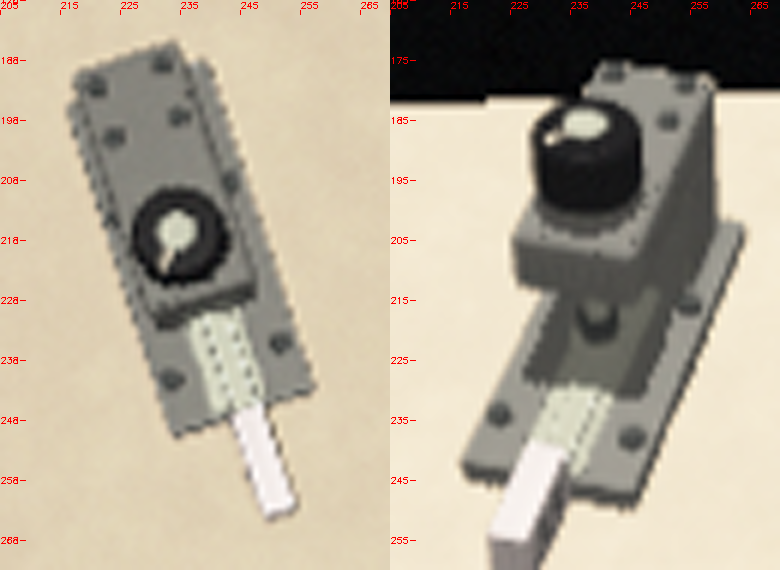

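The gauge sits fully in, with its handle against the table edge (top ~ (246,246)). The knob mark has moved from about -61° to 158°, a turn of about 2.45 rad as intended.

```bash
python3 -c "
from workcell import ctrl
print(ctrl.close_job())"
```

```text
the job is handed in; nothing more can be done
None
```

The job is handed in: the gauge is fully in against the front edge of the table and let go, and the knob is turned about 2.4 rad clockwise. A tug test slid the blade at about 6 N, from which I estimate a pinch of 4–5 N. That test drew the gauge out about 2 mm, so I pushed it back to the stop with about 15 N, the tool briefly pressing down on the handle with about 29 N.

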